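# Steer the laser spot onto the green ring

## Robot

A 7-joint arm with a two-finger parallel gripper is mounted at the origin on a cart in front of the work surface, level with it; the furniture and walls round the work are solid. World frame = base frame: x ahead of the robot, y to its left, z up, the work surface at z = 0. Lengths are in m, angles in degrees, forces in N, time in s.
With the tool pointing down it reaches from about 0.425 to 0.95 m from the base axis. Payload 16.7 kg.
Tool frame: the origin (TCP) lies on the centre line of the jaws, within the pads' length; the fingertips stand 17 mm ahead of it and the grasp point (between the pads) lies 2 mm behind it (arm.finger_overhang is the distance from the TCP to the fingertips, in m); z points along the fingers, y is the direction in which the jaws open and shut (so a half turn about z gives the same grasp; the last joint's range is limited). The gripper opens to 94 mm and grips with 3 to 60 N. Pads are 16 mm wide; open, the fingers measure 119 mm over their backs; the gripper's body (75 mm by 177 mm) begins 78 mm behind the grasp point.
Start: joints at [63.684, 24.414, 4.234, 92.017, -1.954, 63.644, -3.845], TCP at [0.206, -0.643, 0.222] pointing down, gripper open.
Joint ranges: [-163.25, 163.25], [-28.42, 122.38], [-70.27, 78.77], [12.13, 141.07], [-58.53, 238.53], [9.26, 117.41], [-156.51, 156.51]. Speed limits (degrees/s): [108.29, 108.29, 136.94, 136.94, 172.46, 172.46, 172.46].

## Interface

Orientations are given as a 3x3 rotation matrix whose columns are the frame's x, y, z axes.
In Python, from cell import arm gives the robot as it stands. The module is installed in compiled form; this text tells all that it offers.
- The arm moves only by the shell command python3 -m creep 'ROWS' [FORCE]. ROWS is JSON, a list of rows, each a list of 3 entries, a list of its own where there are three numbers: the shift along the tool's x, y, z as a fraction of full scale, then the turn about the tool's z as a fraction of full scale, then the opening, from -1 (shut) to 1 (fully open). In form: [[[tx, ty, tz], roll, gripper], ...]. A call has 1 to 10 rows; each row shifts and turns the commanded pose from where the row before left it, along the tool's axes as they then stand; what a row does not reach is not made up. Full scale, the value 1, is 1000 mm for a shift and 6 degrees for a turn. A row lasts 1/8 s, in which the tool goes at most 62.5 mm and 10.7 degrees, less where a joint would pass 70% of its speed; a pose out of reach is approached as far as the arm can. A call with a number of a shift or a turn outside -1 to 1 is refused whole. A call with a gripper value outside its range is refused whole. The fingers move at their own pace and stop on an object; FORCE is the grip in N (left out, the last holds). Time passes only in rows, so rows that do not move let the fingers close. It gives the time, the measured TCP pose, the force and the opening at its end, in the units of the state.
- arm.get_obs(): the state, without advancing time (a new reading comes with each control period).
- arm.snapshot(name): name is "side" or "top"; returns the picture (420x560x3 uint8, red, green, blue); there is no depth.
- arm.camera_info(name): a dict with "fx", "fy", "cx", "cy" (pixels), "dist" ([k1, k2, p1, p2, k3] as OpenCV has them; the pictures are not rectified), "view" (4x4, takes a point from world to camera coordinates). Camera axes: x right, y down, z forward; pixel columns grow to the right and rows downward; lengths in m; the calibration is good to about 2 mm. A picture is of the moment at which its call begins. camera_info takes no time and is no camera call.
- arm.hand_in(): hands the job in, once; it reports no verdict.
The state is a dict: "clock": time; "joint_positions": joint angles; "qd": joint speeds; "effort": joint torques, N m; "tool_pos": TCP position; "ee_rot": TCP orientation; "force": force on the tool from outside, world axes, zero at the start; "moment": the same for the moment, N m; "gripper_width": opening from 0.0 (shut) to 1.0 (fully open).
Only numpy, scipy, OpenCV 4.12 (cv2) and the standard library are available. Lean on these libraries where they do the work, as an engineer would, in place of code of your own. Each camera call takes 0.05 s, during which the arm holds its last target. There are 200 camera calls.

## Task

On the optics board, turn the two adjuster knobs on top of the mirror mount, one after the other, so that the red laser spot ends inside the green ring on the white target plate. Then let go of the knobs.

Things in the scene. Friction and masses are not known exactly. Their poses are not given: they have to be found in the camera images.
- pan_knob_centre (a point): centre of the black knob: upright, round, 28 mm wide, 30 mm high, on the mirror mount at the right side of the fixed black breadboard; 30 mm below the point lies the 14 mm thick mount. Turns on its vertical axis with light friction, stays as left. Each radian swings the red spot 0.28 rad about the orange knob's vertical axis, the same way round (about 55 mm/rad)
- tilt_knob_centre (a point): centre of the orange knob, same size and height as the black one and 90 mm nearer the robot on the same mount; turns lightly about its vertical axis, stays as left. Turning it anticlockwise seen from above moves the red spot straight away from this knob's axis, 45 mm per radian; clockwise draws it nearer. The black knob's turning carries it round by 0.28 rad per rad, without shifting it
- red_spot (a point): centre of the bright red laser spot, 8 mm across, on the horizontal white target plate (190 x 170 mm, top 24 mm above the bench) left of the mirror mount. Only the knobs move it; it starts near the middle of the plate, about 195 mm from the orange knob's axis. Its own y axis points straight away from that axis, z up
- ring_green: green ring printed flat on the white target plate, 40 mm outside and 28 mm inside diameter, origin at its centre, axes without meaning. It lies in one of the plate's four corners (blue, yellow and black rings in the others; which is where changes). Each knob must turn 0.3 to 1.3 rad from its start to bring the spot there; their travel allows it

How it is judged (in metres and radians):
At the end, for the whole second after the job is handed in: the centre of the red spot lies within 12 mm of the centre of the green ring, that is, the spot lies inside the ring, and stays there with the knobs released (horizontal distance between red_spot and ring_green below 0.012 m); the robot touches nothing.
It also fails if it takes over 40 s, if anything falls off the work surface, if the arm or the gripper's body presses on something with over 40 N, if the wrist force passes 120 N, or if a joint passes its speed limit or range.

## Working session

There is one attempt and no reset: what is moved stays moved. The work goes in short steps, Python scripts to look and compute and a shell command to move; the robot and the scene stay as the last step left them, time stands still between calls to the robot, and variables do not carry over. Pictures are saved under pics/ and viewed, about 8 in all and at most 12, crops included, and the job is handed in when it is done.

```bash
mkdir -p pics; cat > h.py <<'E'
import numpy as np, cv2
from cell import arm
def snap(n,f):
    im=arm.snapshot(n); cv2.imwrite('pics/'+f,im[:,:,::-1]); return im
def px2w(n,uv,z):
    c=arm.camera_info(n); K=np.array([[c['fx'],0,c['cx']],[0,c['fy'],c['cy']],[0,0,1]])
    p=cv2.undistortPoints(np.array([[uv]],float),K,np.array(c['dist'],float))[0,0]
    V=np.array(c['view']);R=V[:3,:3];t=V[:3,3];o=-R.T@t;d=R.T@np.array([p[0],p[1],1])
    return o+d*(z-o[2])/d[2]
E
python3 - <<'E'
from h import *
a=snap('top','t0.png');b=snap('side','s0.png')
o=arm.get_obs();print(o)
for n in('top','side'):
    V=np.array(arm.camera_info(n)['view']);print(n,-V[:3,:3].T@V[:3,3],V[2,:3])
E
```

```text
{'clock': 0.1, 'joint_positions': array([63.68646634, 24.44642898,  4.22958071, 92.04854051, -1.95292345,
       63.6432255 , -3.84351241]), 'qd': array([ 0.04617521, -0.08097429,  0.01487205, -0.16490803,  0.03314069,
        0.11105623, -0.00488511]), 'effort': array([ 7.00930061e-03, -9.37469029e+01,  3.67613934e+00, -4.55038083e+01,
       -4.86010336e-02,  1.68045249e-02, -2.00923301e-05]), 'tool_pos': array([ 0.20563339, -0.64251797,  0.2218407 ]), 'ee_rot': array([[ 9.52400444e-01,  3.04849490e-01, -4.28161639e-04],
       [ 3.04849780e-01, -9.52399845e-01,  1.07142854e-03],
       [-8.11566346e-05, -1.15095400e-03, -9.99999334e-01]]), 'force': array([ 0.08578353, -0.61759761, -0.43194945]), 'moment': array([0.01386227, 0.02875104, 0.00459868]), 'gripper_width': 1.0019661754362077}
top [0.41576742 0.28769613 0.9812892 ] [ 0.17385742  0.00980985 -0.98472197]
side [0.09120065 1.00134057 0.51527158] [ 0.52206478 -0.74447977 -0.41617094]
```

View pics/t0.png

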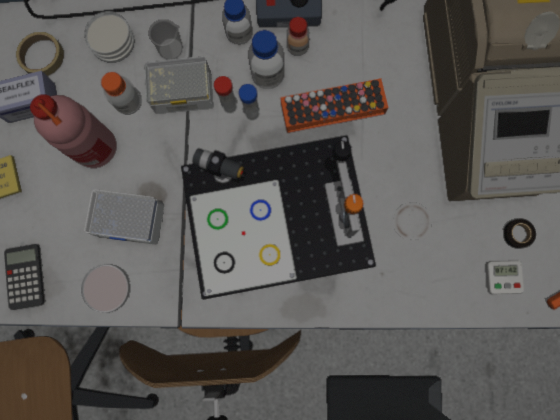

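View pics/s0.png

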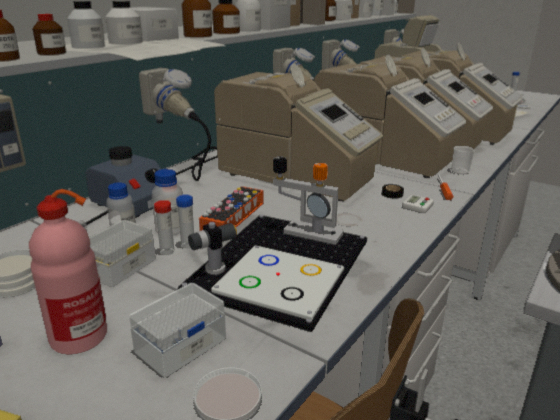

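The top view shows the rings: green at (218,219), blue (261,210), yellow (270,255), black (225,262). The red spot is at (243,233), the orange knob near (354,204) and the black knob near (341,150). In the side view the black knob is at (280,165) and the orange at (320,171). Next I'll enlarge both.

```bash
python3 - <<'E'
import cv2,numpy as np
t=cv2.imread('pics/t0.png');s=cv2.imread('pics/s0.png')
a=cv2.resize(t[130:280,190:390],None,fx=4,fy=4,interpolation=cv2.INTER_CUBIC)
b=cv2.resize(s[145:245,260:360],None,fx=6,fy=6,interpolation=cv2.INTER_CUBIC)
cv2.imwrite('pics/t0c.png',a);cv2.imwrite('pics/s0c.png',b)
E
```

```text
(no output)
```

View pics/t0c.png

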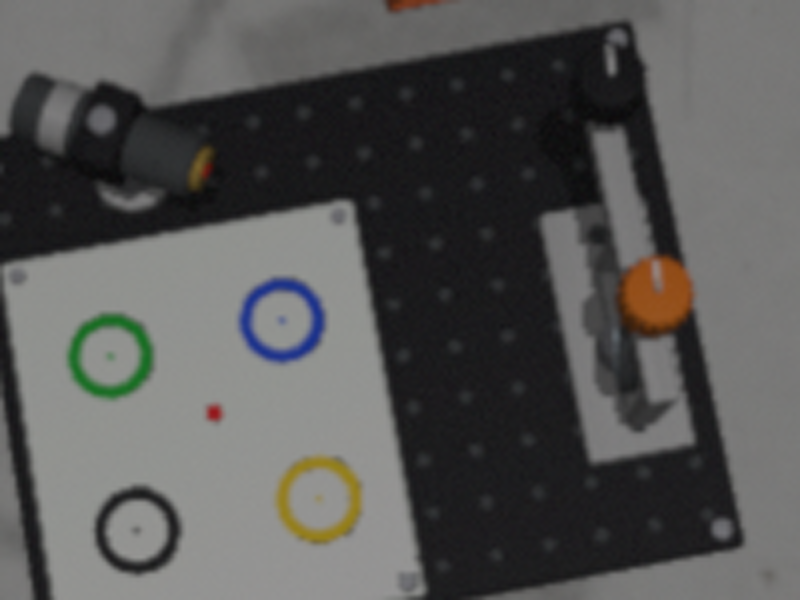

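View pics/s0c.png

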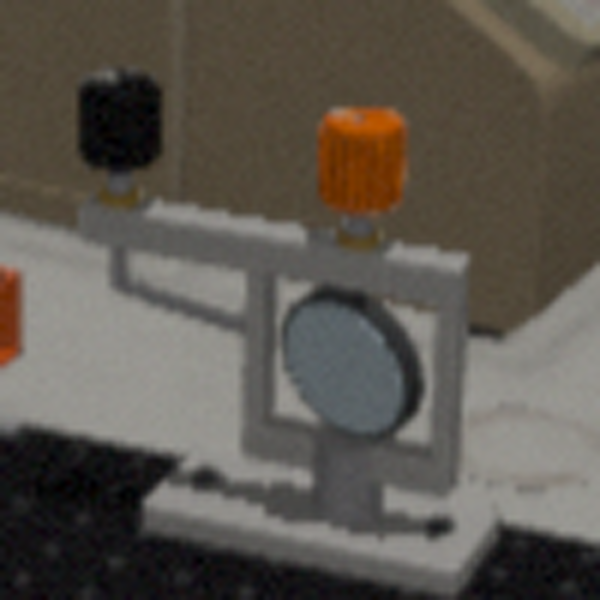

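Crop readings: green ring (111,356), red spot (214,413), orange top (656,294), black (609,83) in the 4x top crop. In the 6x side crop the knob centres are black (120,120) and orange (362,160).

```bash
cat > m.py <<'E'
from h import *
from scipy.optimize import least_squares
def proj(n,P):
    c=arm.camera_info(n);V=np.array(c['view']);K=np.array([[c['fx'],0,c['cx']],[0,c['fy'],c['cy']],[0,0,1]])
    return cv2.projectPoints(np.array([P],float),cv2.Rodrigues(V[:3,:3])[0],V[:3,3],K,np.array(c['dist'],float))[0][0,0]
T=lambda u,v:np.array([190+u/4-.375,130+v/4-.375]); S=lambda u,v:np.array([260+u/6-.42,145+v/6-.42])
kn={}
for n,a,b in(('black',T(609,84),S(120,120)),('orange',T(656,294),S(362,160))):
    f=lambda P:np.r_[proj('top',P+[0,0,.013])-a,proj('side',P)-b]
    r=least_squares(f,[.6,.1,.15],x_scale=.1);kn[n]=r.x;print(n,r.x.round(4),r.fun.round(2))
E
python3 - <<'E'
from m import *
print('sep',np.linalg.norm(kn['black']-kn['orange']))
O=kn['orange'][:2]
spot=px2w('top',T(214,413),.024)[:2]
rings={k:px2w('top',T(*v),.024)[:2] for k,v in dict(green=(111,356),blue=(282,320),black=(137,530),yellow=(319,499)).items()}
print('spot',spot,np.linalg.norm(spot-O));print(rings)
sp=spot-O;g=rings['green']-O
da=np.arctan2(g[1],g[0])-np.arctan2(sp[1],sp[0]);print('pan turn',da/.28,'tilt',(np.linalg.norm(g)-np.linalg.norm(sp))/.045, 'blackorange dir',np.degrees(np.arctan2(*(kn['black']-kn['orange'])[[1,0]])))
o=arm.get_obs()
for k in kn:print(k,np.linalg.norm(kn[k][:2]),o['ee_rot'].T@(kn[k]-o['tool_pos']))
# side check
print('side green',px2w('side',(249.5,282),.024),'spot',px2w('side',(278,274),.024))
E
```

```text
black [0.6492 0.2095 0.1598] [-0.07 -0.12  0.18  0.04]
orange [0.5628 0.1918 0.1591] [ 0.13  0.25 -0.35 -0.05]
sep 0.08814569544457908
spot [0.53352068 0.38030522] 0.19077845117699066
{'green': array([0.56009486, 0.42896795]), 'blue': array([0.57736402, 0.34932318]), 'black': array([0.47920727, 0.4147811 ]), 'yellow': array([0.49384786, 0.33115507])}
pan turn -0.5096449252218098 tilt 1.0314405791823344 blackorange dir 11.613567339212597
black 0.6821390230005884 [ 0.68216816 -0.67621414  0.06279934]
orange 0.5946023825078064 [ 0.59453027 -0.68563412  0.06352582]
side green [0.55738497 0.43087892 0.024     ] spot [0.5313849  0.38020609 0.024     ]
```

Checks: both knobs come out at z≈0.16. Their spacing is 88 mm (90 expected) and the spot radius is 191 mm (195 expected), so the measurements agree. Plan: turn the pan knob about 0.51 rad clockwise and the tilt knob about 1.03 rad anticlockwise. Tool z points down, so a positive roll is clockwise seen from above. First I move over the orange knob.

```bash
python3 -m creep '[[[0,0,-0.03],0,0.1],[[0.035,-0.034,0],0,0.1],[[0.035,-0.034,0],0,0.1],[[0.035,-0.034,0],0,0.1],[[0.035,-0.034,0],0,0.1],[[0.035,-0.034,0],0,0.1],[[0.035,-0.034,0],0,0.1],[[0.035,-0.034,0],0,0.1],[[0.035,-0.034,0],0,0.1],[[0.035,-0.034,0],0,0.1]]' 15
python3 -m creep '[[[0.031,-0.042,0],0,0.1],[[0.031,-0.042,0],0,0.1],[[0.031,-0.042,0],0,0.1],[[0.031,-0.042,0],0,0.1],[[0.031,-0.042,0],0,0.1],[[0.031,-0.042,0],0,0.1],[[0.031,-0.042,0],0,0.1],[[0.031,-0.042,0],0,0.1],[[0.031,-0.042,0],0,0.1],[[0,0,0],0,0.1]]'
python3 - <<'E'
from m import *
o=arm.get_obs();print(o['clock'],o['joint_positions'].round(1),o['tool_pos'],o['gripper_width'],o['force'])
for k in kn:print(k,o['ee_rot'].T@(kn[k]-o['tool_pos']))
t=snap('top','t1.png');s=snap('side','s1.png')
a=cv2.resize(t[130:280,190:390],None,fx=2,fy=2);b=cv2.resize(s[60:260,220:420],None,fx=2,fy=2)
b=np.vstack([b,np.zeros((0,400,3),np.uint8)]);a=np.vstack([a,np.zeros((100,400,3),np.uint8)])
cv2.imwrite('pics/c1.png',np.hstack([a,b])[:,:,::-1])
E
```

```text
clock: 1.35
tool_pos: [0.4129, -0.2539, 0.2524]
ee_rot: [[0.952, 0.305, -0.0], [0.305, -0.952, 0.0], [-0.0, -0.0, -1.0]]
force: [0.5, -1.0, 0.4]
gripper_width: 0.552
clock: 2.6
tool_pos: [0.5627, 0.1938, 0.2518]
ee_rot: [[0.951, 0.31, -0.001], [0.31, -0.951, 0.002], [-0.001, -0.002, -1.0]]
force: [-0.1, -0.0, -0.7]
gripper_width: 0.55
black [0.6492 0.2095 0.1598] [-0.07 -0.12  0.18  0.04]
orange [0.5628 0.1918 0.1591] [ 0.13  0.25 -0.35 -0.05]
2.6 [  -0.6   18.1  -30.3   99.1    9.8   65.4 -105.8] [0.56271673 0.19383359 0.25184258] 0.5502911814492591 [-0.06212152 -0.0472134  -0.69913178]
black [0.08711572 0.0120194  0.09199882]
orange [-0.0004744   0.00216953  0.09278276]
```

View pics/c1.png

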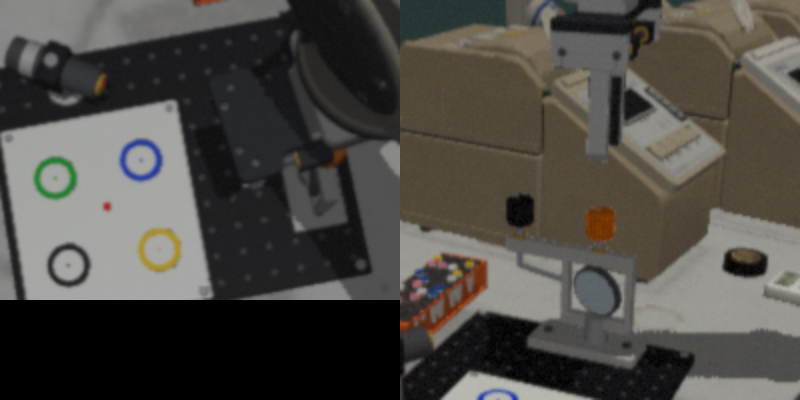

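The fingers hang centred above the orange knob, and the target plate stays visible. I descend and grip.

```bash
python3 -m creep '[[[0,0.002,0.03],0,0.1],[[0,0,0.03],0,0.1],[[0,0,0.028],0,0.1],[[0,0,0],0,0.1],[[0,0,0],0,-1],[[0,0,0],0,-1],[[0,0,0],0,-1],[[0,0,0],0,-1]]' 12
python3 - <<'E'
from m import *
s=snap('side','s2.png')
cv2.imwrite('pics/c2.png',cv2.resize(s[100:300,230:390],None,fx=3,fy=3)[:,:,::-1])
E
```

```text
clock: 3.7
tool_pos: [0.5633, 0.1909, 0.1659]
ee_rot: [[0.952, 0.307, 0.001], [0.307, -0.952, 0.004], [0.002, -0.003, -1.0]]
force: [-5.0, 12.7, 2.8]
gripper_width: 0.296
black [0.6492 0.2095 0.1598] [-0.07 -0.12  0.18  0.04]
orange [0.5628 0.1918 0.1591] [ 0.13  0.25 -0.35 -0.05]
```

View pics/c2.png

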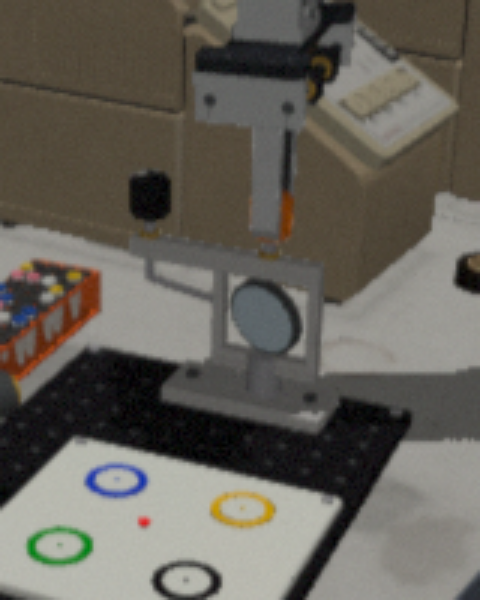

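Width is 27.8 mm, so the knob is held. The side force of about 13 N says the commanded centre is about 2 mm off, so I shift back and then turn anticlockwise.

```bash
python3 -m creep '[[[0,-0.002,0],0,-1],[[0,0,0],-1,-1],[[0,0,0],-1,-1],[[0,0,0],-1,-1],[[0,0,0],-1,-1],[[0,0,0],-1,-1],[[0,0,0],-1,-1],[[0,0,0],-1,-1],[[0,0,0],-1,-1],[[0,0,0],0,-1]]'
cat > spot.py <<'E'
from m import *
def cen(im,kind):
    r,g,b=[im[:,:,i].astype(int) for i in range(3)]
    m=(r-np.maximum(g,b)>60) if kind=='r' else (g-np.maximum(r,b)>35)
    m[:200]=m[290:]=0; m[:,:195]=m[:,295:]=0
    if kind=='r': m&=(abs(r-g)>60)&(abs(g-b)<45)
    ys,xs=np.nonzero(m); return (xs.min()+xs.max())/2 if kind=='g' else xs.mean(),(ys.min()+ys.max())/2 if kind=='g' else ys.mean(),len(xs)
im=arm.snapshot('top');s=cen(im,'r');g=cen(im,'g');print(s,g)
P=px2w('top',s[:2],.024)[:2];G=px2w('top',g[:2],.024)[:2];O=kn['orange'][:2]
a,b=P-O,G-O;print('spot',P,'green',G,'dist mm',1e3*np.linalg.norm(P-G))
print('pan deg ccw',np.degrees((np.arctan2(b[1],b[0])-np.arctan2(a[1],a[0]))/.28),'tilt deg ccw',np.degrees((np.linalg.norm(b)-np.linalg.norm(a))/.045))
o=arm.get_obs();print(o['clock'],o['joint_positions'].round(1),o['tool_pos'],o['force'],o['ee_rot'].round(3).tolist())
for k in kn:print(k,o['ee_rot'].T@(kn[k]-o['tool_pos']))
E
python3 spot.py
```

```text
clock: 5.0
tool_pos: [0.5637, 0.1905, 0.1659]
ee_rot: [[0.41, 0.912, 0.002], [0.912, -0.41, 0.001], [0.002, 0.001, -1.0]]
force: [-0.4, 3.5, 5.9]
gripper_width: 0.297
black [0.6492 0.2095 0.1598] [-0.07 -0.12  0.18  0.04]
orange [0.5628 0.1918 0.1591] [ 0.13  0.25 -0.35 -0.05]
(np.float64(223.0), np.float64(235.8), 10) (np.float64(217.0), np.float64(219.0), 167)
spot [0.52791137 0.41761217] green [0.55938492 0.42965061] dist mm 33.69730673695186
pan deg ccw -28.429039909205404 tilt deg ccw 11.943936479181653
5.05 [  5.8  24.8 -39.1 103.9  18.3  57.6 -64.9] [0.56363225 0.19054347 0.16585964] [-0.34743941  4.07643355  6.35066034] [[0.411, 0.912, 0.002], [0.912, -0.411, 0.001], [0.002, 0.001, -1.0]]
black [0.05243853 0.07016696 0.00629599]
orange [ 0.0007893  -0.00125966  0.00680396]
```

The gain is as expected: 48° moved the spot 38 mm. 12° of tilt remain; then release and lift.

```bash
python3 -m creep '[[[0,0,0],-1,-1],[[0,0,0],-1,-1],[[0,0,0],0,-1],[[0,0,0],0,0.1],[[0,0,0],0,0.1],[[0,0,-0.02],0,0.1],[[0,0,-0.03],0,0.1],[[0,0,0],0,0.1]]'
python3 spot.py
```

```text
clock: 6.05
tool_pos: [0.5642, 0.1903, 0.2179]
ee_rot: [[0.212, 0.977, 0.004], [0.977, -0.212, 0.001], [0.002, 0.004, -1.0]]
force: [-0.3, -0.4, 0.8]
gripper_width: 0.55
black [0.6492 0.2095 0.1598] [-0.07 -0.12  0.18  0.04]
orange [0.5628 0.1918 0.1591] [ 0.13  0.25 -0.35 -0.05]
(np.float64(218.0909090909091), np.float64(236.63636363636363), 11) (np.float64(217.0), np.float64(219.0), 169)
spot [0.52631249 0.42670866] green [0.55938492 0.42965061] dist mm 33.203017536542944
pan deg ccw -28.592886598177767 tilt deg ccw 0.18676849152068029
6.1 [  9.   22.4 -42.9 101.   17.   63.1 -51.8] [0.56363118 0.1898978  0.2163781 ] [-0.25597389  0.2282494  -0.7639259 ] [[0.213, 0.977, 0.003], [0.977, -0.213, 0.0], [0.001, 0.002, -1.0]]
black [0.03730957 0.07926799 0.0568376 ]
orange [ 0.00162018 -0.00132789  0.05732098]
```

Tilt is done. Next the black knob, target about (0.651, 0.209), which is (0.037, 0.081) in tool axes.

```bash
python3 -m creep '[[[0.018,0.04,0],0,0.1],[[0.019,0.041,0],0,0.1],[[0,0,0],0,0.1],[[0,0,0.025],0,0.1],[[0,0,0.026],0,0.1],[[0,0,0],0,0.1],[[0,0,0],0,-1],[[0,0,0],0,-1],[[0,0,0],0,-1],[[0,0,0],0,-1]]' 12
python3 - <<'E'
from m import *
s=snap('side','s3.png')
cv2.imwrite('pics/c3.png',cv2.resize(s[100:300,230:390],None,fx=3,fy=3)[:,:,::-1])
E
```

```text
clock: 7.35
tool_pos: [0.6521, 0.2083, 0.1648]
ee_rot: [[0.213, 0.977, 0.004], [0.977, -0.213, 0.001], [0.002, 0.004, -1.0]]
force: [10.1, -0.8, -0.3]
gripper_width: 0.294
black [0.6492 0.2095 0.1598] [-0.07 -0.12  0.18  0.04]
orange [0.5628 0.1918 0.1591] [ 0.13  0.25 -0.35 -0.05]
```

View pics/c3.png

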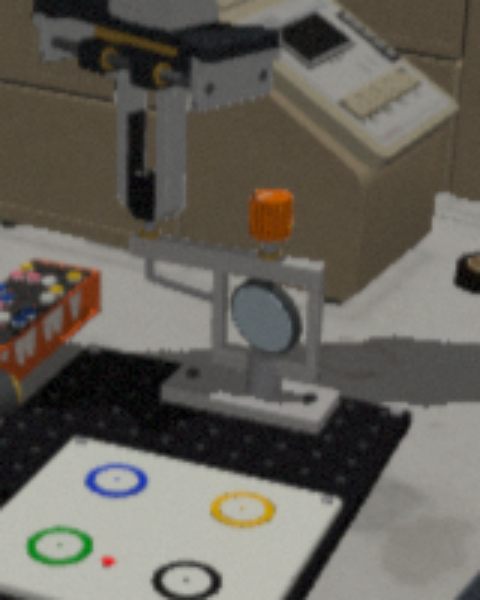

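The black knob is held between the jaws, and the spot sits at (107,561) in the crop, waiting for pan. I shift 1.5 mm and turn 28.5° clockwise.

```bash
python3 -m creep '[[[0,0.0015,0],0,-1],[[0,0,0],0.95,-1],[[0,0,0],0.95,-1],[[0,0,0],0.95,-1],[[0,0,0],0.95,-1],[[0,0,0],0.95,-1],[[0,0,0],0,-1]]'
python3 spot.py
```

```text
clock: 8.28
tool_pos: [0.6522, 0.2084, 0.1648]
ee_rot: [[0.653, 0.757, 0.002], [0.757, -0.653, 0.0], [0.002, 0.001, -1.0]]
force: [1.6, -0.8, 6.7]
gripper_width: 0.3
black [0.6492 0.2095 0.1598] [-0.07 -0.12  0.18  0.04]
orange [0.5628 0.1918 0.1591] [ 0.13  0.25 -0.35 -0.05]
(np.float64(216.8), np.float64(219.0), 10) (np.float64(217.0), np.float64(219.0), 164)
spot [0.55938363 0.43002516] green [0.55938492 0.42965061] dist mm 0.3745529700147766
pan deg ccw 0.0035398582466608154 tilt deg ccw -0.4768668233141379
8.325 [  0.2  31.7 -33.1  92.   19.1  61.8 -78.7] [0.65220416 0.2083816  0.16476997] [ 2.39371019 -1.56495936  7.23138428] [[0.652, 0.758, 0.002], [0.758, -0.652, 0.0], [0.001, 0.001, -1.0]]
black [-0.00111839 -0.00306667  0.00499957]
orange [-0.0708726  -0.05695299  0.0055269 ]
```

The spot is on the ring centre, so I release and lift away.

```bash
python3 -m creep '[[[0,0,0],0,0.1],[[0,0,0],0,0.1],[[0,0,-0.03],0,0.1],[[0,0,-0.04],0,0.1],[[0,0,-0.03],0,0.1],[[0,0,0],0,0.1],[[0,0,0],0,0.1],[[0,0,0],0,0.1]]'
python3 spot.py
python3 - <<'E'
from m import *
t=snap('top','t4.png');s=snap('side','s4.png')
a=cv2.resize(t[180:290,180:300],(400,367));b=cv2.resize(s[70:305,230:390],(250,367))
cv2.imwrite('pics/c4.png',np.hstack([a,b])[:,:,::-1])
E
```

```text
clock: 9.32
tool_pos: [0.651, 0.2081, 0.2623]
ee_rot: [[0.653, 0.758, -0.002], [0.758, -0.653, -0.0], [-0.001, -0.001, -1.0]]
force: [0.1, 0.6, -0.8]
gripper_width: 0.551
black [0.6492 0.2095 0.1598] [-0.07 -0.12  0.18  0.04]
orange [0.5628 0.1918 0.1591] [ 0.13  0.25 -0.35 -0.05]
(np.float64(216.8), np.float64(219.0), 10) (np.float64(217.0), np.float64(219.0), 164)
spot [0.55938363 0.43002516] green [0.55938492 0.42965061] dist mm 0.3745529700147766
pan deg ccw 0.0035398582466608154 tilt deg ccw -0.4768668233141379
9.375 [  1.1  27.2 -34.5  86.3  15.8  71.5 -76.2] [0.6510871  0.20809505 0.26240442] [ 0.41436962 -0.32444916 -0.09517984] [[0.653, 0.758, -0.002], [0.758, -0.653, -0.0], [-0.001, -0.001, -1.0]]
black [-3.10530983e-05 -2.30502155e-03  1.02642388e-01]
orange [-0.06982594 -0.05613451  0.10349293]
black [0.6492 0.2095 0.1598] [-0.07 -0.12  0.18  0.04]
orange [0.5628 0.1918 0.1591] [ 0.13  0.25 -0.35 -0.05]
```

View pics/c4.png

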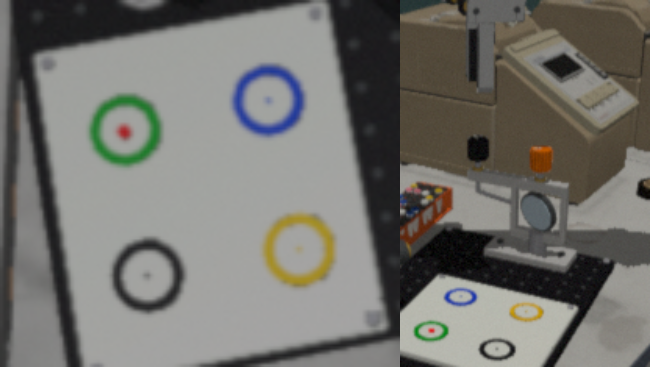

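The spot (125,131) sits centred in the green ring in both views, and the gripper is well clear of the knobs.

```bash
python3 -c "
from cell import arm
print(arm.hand_in())"
```

```text
the job is handed in; nothing more can be done
None
```

The red spot ended inside the green ring, and I handed the job in at about 9.5 s of the 40 s allowed. I turned the orange tilt knob about 60° anticlockwise and the black pan knob about 28.5° clockwise. Then I released both and lifted the gripper about 10 cm clear.

- **Spot position:** after release, the top camera put the spot about 0.4 mm from the ring centre (limit 12 mm), the same as before release. The side view also shows it centred.
- **Forces:** the force on the tool read about zero at the end. The highest reading I saw was about 14 N, while gripping the orange knob slightly off centre. I moved the tool back by 2 mm, and the side force dropped.
- **Disagreements:** my first measurements gave 88 mm between the knobs (90 mm stated) and 191 mm from the spot to the orange knob's axis (about 195 mm stated). The black knob's estimated position was also about 3 mm off, which showed when I gripped it. None of this affected the result, and no check failed.

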